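# Vibration check of the specimen drawer

### The arm

A 7-joint arm with a two-finger parallel gripper is mounted at the origin on the work surface. World frame = base frame: x ahead of the robot, y to its left, z up, the work surface at z = 0. Lengths are in m, angles in rad, forces in N, time in s.
With the tool pointing down it reaches from about 0.35 to 0.9 m from the base axis. Payload 8.1 kg.
Tool frame: the origin (TCP) lies midway between the tips of the shut fingers; the grasp point (between the pads) lies behind it (arm.tcp_to_grasp is the z of the grasp point in the tool frame, in m); z points along the fingers, y is the line along which they close (so a half turn about z gives the same grasp; the last joint's range is limited). The gripper opens to 92 mm and grips with 3 to 60 N. Pads are 19 mm wide; open, the fingers measure 130 mm over their backs; the gripper's body (75 mm by 190 mm) begins 47 mm behind the grasp point.
Start: joints at [-1.434, 0.434, 0.025, 1.573, -0.012, 1.134, -0.075], TCP at [0.148, 0.607, 0.227] pointing down, gripper open.
Joint ranges: [-2.62, 2.62], [-0.44, 2.09], [-1.27, 1.32], [0.08, 2.57], [-1.32, 4.46], [0.12, 2], [-2.74, 2.74]. Speed limits (rad/s): [2.22, 2.22, 3.01, 3.01, 3.14, 3.14, 3.14].

### API

Orientations are given as a rotation vector (axis times angle).
In Python, from cell import readout, vision, arm gives the robot as it stands.
- The arm moves only by the tool carry_out, never from a script. Its argument "increments" is one flat list of numbers, 6 for each row, row after row: the shift along the world's x, y, z in mm, then the turn, a rotation vector about the world's x, y, z in rad. In form: [tx, ty, tz, wx, wy, wz, tx, ty, tz, wx, wy, wz, ...]. A call has 1 to 20 rows; each row shifts and turns the commanded pose from where the row before left it; what a row does not reach is not made up. A row lasts 1/8 s, in which the tool goes at most 62.5 mm and 10.7 degrees, less where a joint would pass 70% of its speed; a pose out of reach is approached as far as the arm can. A call with a gripper value outside its range is refused whole. "grip" is the closure, from 0 (fully open) to 1 (shut), set as the call begins (left out, the last holds). The fingers move at their own pace and stop on an object; "newtons" is the grip in N (left out, the last holds). Time passes only in rows, so rows that do not move let the fingers close. It gives the time, the measured TCP pose, the force, the opening and the grip force at its end, in the units of the state.
- readout.observe(): the state, without advancing time (a new reading comes with each control period).
- vision.get_image(name): name is "side" or "top"; returns the picture (384x512x3 uint8, red, green, blue); there is no depth.
- vision.calibration(name): a dict with "fov_y" (degrees; the focal length in pixels is half the picture's height over the tangent of half this angle, whatever the lens; pixels are square), "cx", "cy" (the principal point, pixels), "k1" (the pictures are not rectified: a ray, as slopes to the right and down, at radius r is drawn at 1 + k1 r^2 times it, then the intrinsics apply), "pose" (4x4, takes a point from camera to world coordinates). Camera axes: x right, y up, looking along -z (the intrinsics and any distortion apply to the point x, -y, -z); pixel columns grow to the right and rows downward; lengths in m; the calibration is good to about 2 mm. A picture is of the moment at which its call begins. calibration takes no time and is no camera call.
- arm.sign_off(): hands the job in; it is judged then, once.
The state is a dict: "clock": time; "joints": joint angles; "dq": joint speeds; "joint_efforts": joint torques, N m; "position": TCP position; "ee_rot": TCP orientation; "force": force on the tool from outside, world axes, zero at the start; "ft_torque": the same for the moment, N m; "width": opening from 0.0 (shut) to 1.0 (fully open); "gripper_force": force on a finger pad.
Only numpy, scipy, OpenCV 4.12 (cv2) and the standard library are available. Lean on these libraries where they do the work, as an engineer would, in place of code of your own. Each camera call takes 0.05 s, during which the arm holds its last target. There are 200 camera calls.

### The job

Pull the specimen drawer of the dark module all the way open by its handle and leave it open. Then lift the yellow vibration probe out of its blue stand and hold its sprung tip on the red spot of the sloping plate in the drawer, the probe square to the plate and pressed gently until the tip is about half pushed in. Finish while still holding it there like that, and leave the other things on the table where they are.

Things in the scene. Friction and masses are not known exactly. Their poses are not given: they have to be found in the camera images.
- module: Fixed black specimen-drawer module, 260 mm deep, 260 mm wide, 130 mm high. Origin on the table under the middle of its front face; its x axis points into the module (away from the robot, turned by its yaw), y along its front, z up. The drawer slides out along the module's -x. The space above it is free.
- drawer (a joint): How far the grey-fronted drawer is open, m: 0 shut, 0.15 at its stop (fully open). The slide is level, has about 3.5 N friction and stays where it is left. The drawer front is 12 mm thick and 256 mm wide, its top edge 124 mm above the table.
- handle (a point): Middle of the drawer's aluminium bar handle, on the bar's axis; moves with the drawer. Round bar 12 mm thick, level, 110 mm long along the module's y, 105 mm above the table, its axis 50 mm in front of the drawer front (44 mm free between), posts only at its ends; can be pinched from above. Axes as the module's.
- spot (a point): Centre of the red spot (16 mm, thin white rim) on the upper face of an aluminium plate (110 up the slope x 130 mm) fixed in the drawer, hidden until it is open. The plate slopes 20 degrees, its edge nearer the robot lower. Axes: z the plate's normal (leaning 20 degrees from vertical towards the robot), x up the slope, y as the module's. About 55 mm above the table; 65 mm from the drawer front, 80 mm from the module when open
- stand: Fixed blue block, 75 x 75 mm, 45 mm high, with an upright 20 mm through-hole in its middle in which the probe stands; origin at the centre of its underside.
- probe: Loose yellow vibration probe, 0.16 kg, upright in the stand: square handle 28 x 28 mm, 80 mm long, flat sides along its x and y axes; under it a dark round nose 16 mm across, 20 mm long, then the thin tip. Origin at the handle's middle, z along the probe away from the tip. The handle's lower end rests on the stand's top, so the origin is 85 mm above the table; lift 45 mm straight up to clear.
- tip (a point): End of the probe's sprung steel tip (6 mm across, rounded): 78 mm from the handle's middle along the probe's -z when not pushed in, less when pushed in.
- probe_tip (a joint): How far the probe's sprung tip is pushed in, m: 0 out, 0.012 fully in. It takes about 1 N to start and 0.4 N more for each mm (about 3.4 N at half way, 0.006).
- objective: small brass microscope objective, 30 mm across, 50 mm high, standing loose; origin at the centre of its foot. Bystander
- oil: small amber bottle with white cap, 30 mm across, 70 mm high, standing loose; origin at the centre of its foot. Bystander
- lens_tube: dark steel ring-shaped lens tube, 35 mm across, 35 mm high, standing loose; origin at the centre of its foot. Bystander
- driver: screwdriver, 160 mm long, lying loose on the table. Bystander
- parts_tray: white four-compartment tray, 140 x 100 mm, 30 mm high, loose; origin at the centre of its underside. Bystander
There are look-alikes about, which are no part of the job. Of the things like the probe, leave any that is green, orange or purple; of the rest the larger one is meant.

How it is judged:
On the way, in this order (a step that is already met when the one before it is completed fails the run):
1. the drawer is fully open, the probe still in its stand (value of joint drawer above 0.135 m and horizontal distance between probe and stand below 0.01 m and z of probe in the frame of stand below 0.1 m), for 0.2 s.
2. the probe is lifted out of its stand, held in the fingers (z of tip in the frame of stand above 0.047 m and contact force between the fingers and probe above 1 N), for 0.2 s.
3. the probe is held on the spot, square and gently (value of joint drawer above 0.125 m and distance between tip and spot below 0.008 m and angle between the z axis of probe and the z axis of spot, either way round below 0.14 rad and value of joint probe_tip between 0.003 and 0.0095 m and contact force between probe and module between 0.8 and 7 N and contact force between the fingers and probe above 1 N), for 0.3 s.
At the end, for the whole second after the job is handed in: The drawer is still open (over 125 mm of 150) and the fingers hold the probe: tip end within 8 mm of the red spot's centre, probe axis within 8 degrees (0.14 rad) of the plate's normal, tip pushed in 3 to 9.5 mm of its 12 mm, force on it 0.8 to 7 N, the probe still (all of step 3 and linear speed of probe below 0.01 m/s); the arm keeps its last pose, push and grip.
It fails at once if the probe is pressed on the plate or module with more than 15 N (contact force between probe and module above 15 N).
It fails at once if a bystander is moved by more than 30 mm (distance of any of objective, oil, lens_tube, driver, parts_tray from where it was at the start of the episode above 0.03 m).
It also fails if it takes over 61 s, if anything falls off the work surface, if the arm or the gripper's body presses on something with over 40 N, if the wrist force passes 120 N, or if a joint passes its speed limit or range.

## Working session

There is one attempt and no reset: what is moved stays moved. The work goes in short steps, Python scripts to look and compute and a tool call to move; the robot and the scene stay as the last step left them, time stands still between calls to the robot, and variables do not carry over. Pictures are saved under pics/ and viewed, at most 10 in all, crops included, and the job is handed in when it is done.

Besides the shell and the picture viewer there is one more tool, called as a command line: name --argument value ..., lists and objects as JSON in quotes. carry_out: Moves the arm, as the interface text tells. Its arguments: {"type":"object","properties":{"increments":{"type":"array","items":{"type":"number"}},"grip":{"type":"number"},"newtons":{"type":"number"}},"required":["increments"]}

```bash
mkdir -p pics
cat > h.py <<'E'
import numpy as np, cv2
from cell import readout, vision, arm
def K(n):
    c=vision.calibration(n); f=192/np.tan(np.radians(c["fov_y"])/2); return c,f
def ray(n,u,v):
    c,f=K(n); d=np.array([(u-c["cx"])/f,(v-c["cy"])/f]); s=d.copy()
    for _ in range(30): s=d/(1+c["k1"]*(s@s))
    P=np.array(c["pose"]); r=P[:3,:3]@np.array([s[0],-s[1],-1]); return P[:3,3],r/np.linalg.norm(r)
def onz(n,u,v,z):
    o,r=ray(n,u,v); return o+r*(z-o[2])/r[2]
def proj(n,p):
    c,f=K(n); P=np.array(c["pose"]); q=P[:3,:3].T@(np.array(p)-P[:3,3]); s=np.array([q[0],-q[1]])/-q[2]
    s=s*(1+c["k1"]*(s@s)); return s*f+[c["cx"],c["cy"]]
def tri(a,b):
    A=np.zeros((3,3));y=np.zeros(3);L=[ray(*a),ray(*b)]
    for o,r in L: M=np.eye(3)-np.outer(r,r);A+=M;y+=M@o
    p=np.linalg.solve(A,y); return p,[np.linalg.norm(np.cross(p-o,r)) for o,r in L]
def snap(n,f):
    im=vision.get_image(n); cv2.imwrite(f"pics/{f}.png",im[:,:,::-1]); return im
E
python3 - <<'E'
from h import *
for n in("top","side"):
    im=snap(n,n+"0"); cv2.imwrite(f"pics/{n}0b.png",cv2.resize(im[:,:,::-1],(800,600),interpolation=cv2.INTER_CUBIC)); c,f=K(n); print(n,f,c)
print(readout.observe(), arm.tcp_to_grasp)
E
```

```text
top 349.1347613153842 {'fov_y': 57.61550965254591, 'cx': 259.95690117217424, 'cy': 195.21126841100923, 'k1': -0.03905765341096326, 'pose': array([[-0.02135573,  0.99783406, -0.06221839,  0.47771757],
       [-0.99963675, -0.02233483, -0.01508359, -0.00989105],
       [-0.01644055,  0.06187367,  0.99794857,  1.28012353],
       [ 0.        ,  0.        ,  0.        ,  1.        ]])}
side 376.41171131779896 {'fov_y': 54.05041731859287, 'cx': 260.8182037669345, 'cy': 192.78201308815986, 'k1': 0.03182163941934371, 'pose': array([[ 0.84461874,  0.35169447, -0.4036461 , -0.01172317],
       [-0.53528956,  0.56769348, -0.62545119, -0.87051328],
       [ 0.00917953,  0.74433534,  0.66774294,  1.0186348 ],
       [ 0.        ,  0.        ,  0.        ,  1.        ]])}
{'clock': 0.1, 'joints': array([-1.43362824,  0.4351788 ,  0.02497281,  1.57399118, -0.01158318,
        1.13398291, -0.07512073]), 'dq': array([ 0.00150952, -0.00180698,  0.00048677, -0.00110732,  0.00110012,
        0.00116342,  0.00034557]), 'joint_efforts': array([ 3.28752976e-03, -6.69126463e+01,  9.88246724e-01, -3.15145254e+01,
       -6.04552729e-02,  3.73573322e-02,  5.81107020e-05]), 'position': array([0.14837297, 0.60667324, 0.22601337]), 'ee_rot': array([-3.75850339e-01, -3.11900282e+00,  2.22323304e-03]), 'force': array([-0.65602898,  0.253699  , -0.4008285 ]), 'ft_torque': array([-0.01605859,  0.02000157, -0.02679977]), 'gripper_force': 0.0, 'width': 0.9996437308127617} -0.0188
```

View pics/top0b.png

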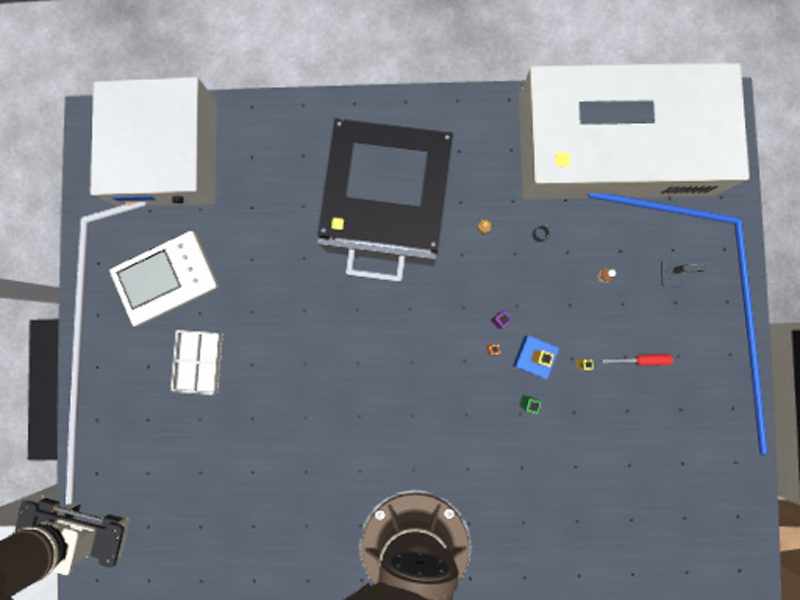

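View pics/side0b.png

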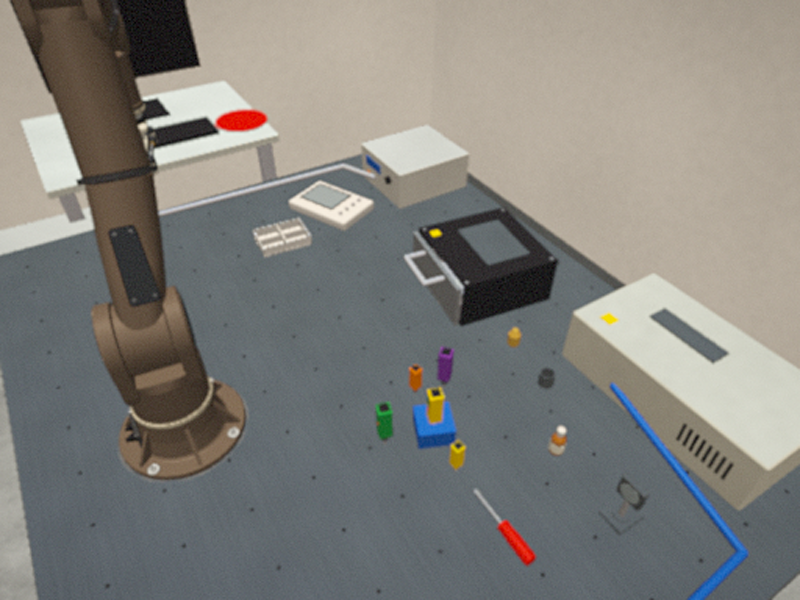

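The top view shows the dark module with its handle at about (376,275) of the 800x600 view. The yellow probe is in the blue stand at (545,357), and the smaller yellow look-alike is at (587,365). The side view shows the same layout, with the handle at (425,268) and the probe at (435,405). Next I'll measure with masks.

Run:
```python
from h import *
t=cv2.imread("pics/top0.png");s=cv2.imread("pics/side0.png")
def comps(im,lo,hi,box):
    h=cv2.cvtColor(im,cv2.COLOR_BGR2HSV); m=cv2.inRange(h,lo,hi); x0,y0,x1,y1=box; k=np.zeros_like(m); k[y0:y1,x0:x1]=m[y0:y1,x0:x1]
    return k,[c for c in cv2.findContours(k,cv2.RETR_EXTERNAL,cv2.CHAIN_APPROX_NONE)[0] if cv2.contourArea(c)>15]
def rect(n,c,z):
    w=np.array([onz(n,*p,z)[:2] for p in c.reshape(-1,2)]).astype(np.float32); r=cv2.minAreaRect(w*1000); return np.round(r[0],1),np.round(r[1],1),round(r[2],1)
for name,im,box in(("top",t,(320,205,390,250)),("side",s,(255,235,310,310))):
    _,cs=comps(im,(18,100,60),(35,255,255),box)
    for c in cs: print(name,"yellow",cv2.boundingRect(c),cv2.contourArea(c),rect(name,c,.125))
    _,cs=comps(im,(100,130,60),(125,255,255),box)
    for c in cs: print(name,"blue",cv2.boundingRect(c),cv2.contourArea(c),rect(name,c,.045))
# handle bar top
hsv=cv2.cvtColor(t,cv2.COLOR_BGR2HSV); m=cv2.inRange(hsv,(0,0,125),(179,60,255)); k=np.zeros_like(m); k[166:182,215:265]=m[166:182,215:265]
k2=k.copy(); 
for r in range(150,182): print(r,''.join('#' if v>0 else '.' for v in m[r,200:285]))
a=cv2.resize(t[200:250,315:390],None,fx=8,fy=8,interpolation=cv2.INTER_CUBIC); b=cv2.resize(s[235:310,250:310],(480,600),interpolation=cv2.INTER_CUBIC)[:400]
b=cv2.resize(s[235:310,255:305],(266,400),interpolation=cv2.INTER_CUBIC)
a=cv2.resize(a,(534,356)); q=np.zeros((400,800,3),np.uint8); q[:356,:534]=a; q[:,534:]=b; cv2.imwrite("pics/c0.png",q)
```

```text
top yellow (369, 230, 11, 7) 54.5 (array([ 416.8, -365. ]), array([33.2, 19.7]), 88.7)
top yellow (341, 225, 13, 9) 74.0 (array([ 433.3, -276.1]), array([39.9, 24.7]), 74.7)
top blue (329, 215, 29, 28) 314.0 (array([ 432.6, -280.2]), array([81.6, 76.6]), 66.9)
side yellow (288, 282, 10, 18) 124.0 (array([ 387.3, -419.7]), array([55. , 25.1]), 54.5)
side yellow (273, 248, 12, 23) 166.5 (array([ 417.4, -309.9]), array([81.4, 33. ]), 59.5)
side blue (264, 257, 28, 30) 459.0 (array([ 424.3, -297.6]), array([104. ,  79.2]), 66.0)
150 .....................................................................................
151 .....................................................................................
152 .....................................................................................
153 ...#####...##.#########..............................................................
154 ...################################..................................................
155 ...########################################.................................##.......
156 .......##################
[... 1610 characters left out ...]
......########################.........####...........................
175 ......................##############################..####...........................
176 ..........................################################...........................
177 .................................#########################...........................
178 .........................................#################...........................
179 ................................................#########............................
180 .....................................................................................
181 .....................................................................................
```

View pics/c0.png

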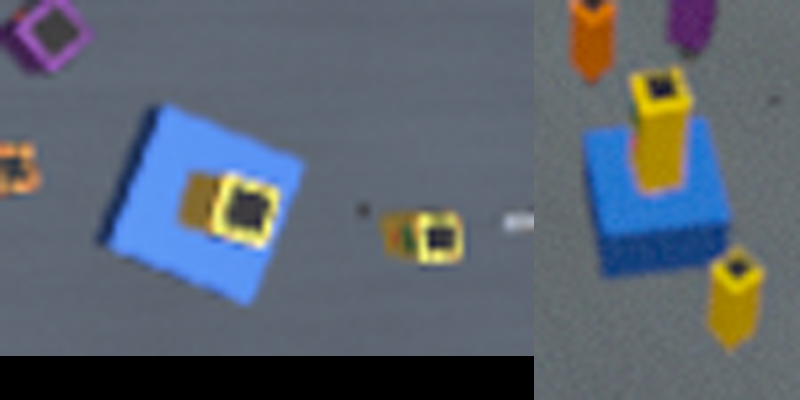

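The crop shows the probe's top face centred at crop (247,210), so at top-picture pixel (349.7,229.5), turned about 12° in the image. The blue stand has its own turn of about 22°.

Run:
```python
from h import *
f=lambda x,y:(x/7.12+315-.5+.07,y/7.12+200-.5+.07)
C=[onz("top",*f(*p),.125) for p in((222,172),(283,185),(270,247),(210,232))]
print("probe top",np.round(C,4),np.mean(C,0)); 
for i in range(4):
    d=C[(i+1)%4]-C[i]; print(np.linalg.norm(d),np.degrees(np.arctan2(d[1],d[0])))
S=[onz("top",*f(*p),.045) for p in((165,105),(303,160),(250,303),(112,247))]
print("stand",np.mean(S,0)); 
for i in range(4):
    d=S[(i+1)%4]-S[i]; print(np.linalg.norm(d),np.degrees(np.arctan2(d[1],d[0])))
# side view of the probe top: crop scale 266/50=5.32
c=(661/1-534)/5.32+255-.4, 88/5.333+235-.4
print("tri",tri(("top",*f(247,210)),("side",*c)))
t=cv2.imread("pics/top0.png"); hsv=cv2.cvtColor(t,cv2.COLOR_BGR2HSV); m=cv2.inRange(hsv,(0,0,125),(179,60,255))
P=[]
for u in range(227,254):
    r=[v for v in range(169,182) if m[v,u]>0]; P.append(onz("top",u,np.mean(r),.107))
P=np.array(P); vx,vy,x0,y0=cv2.fitLine(P[:,:2].astype(np.float32),cv2.DIST_L2,0,.01,.01).ravel(); print("bar dir deg",np.degrees(np.arctan2(vy,vx)),x0,y0)
print("ends",onz("top",220.7,173,.107),onz("top",257.8,178,.107))
# module top edge front: black/silver boundary: first silver row per column
Q=[]
for u in range(206,268):
    r=[v for v in range(150,166) if m[v,u]>0]
    if r: Q.append(onz("top",u,min(r),.124))
Q=np.array(Q); vx,vy,x0,y0=cv2.fitLine(Q[:,:2].astype(np.float32),cv2.DIST_L2,0,.01,.01).ravel(); print("front dir",np.degrees(np.arctan2(vy,vx)),x0,y0)
```

```text
probe top [[ 0.4493 -0.273   0.125 ]
 [ 0.4427 -0.301   0.125 ]
 [ 0.4143 -0.294   0.125 ]
 [ 0.4218 -0.2665  0.125 ]] [ 0.4320225  -0.28361868  0.125     ]
0.0288044786882265 -103.31852533202286
0.029265914935625078 166.08485219307755
0.02851174677131209 74.68495232678215
0.028271012679730045 -13.307786220599601
stand [ 0.43192264 -0.28352038  0.045     ]
0.07327275904008189 -113.0717145280713
0.07543908339592825 157.61705003690935
0.07322137463770911 66.63214593832602
0.07506131072033302 -22.33951097214736
tri (array([ 0.43206132, -0.28447228,  0.12422573]), [np.float64(0.0006428658620914951), np.float64(0.000642865862091602)])
bar dir deg 81.09269 0.6184102 0.07394938
ends [0.62923293 0.13925001 0.107     ] [0.60925837 0.01388123 0.107     ]
front dir 82.655815 0.685515 0.08334358
```

carry_out --increments '[33.6, -37.9, 0, 0, 0, -0.105, 33.6, -37.9, 0, 0, 0, -0.105, 33.6, -37.9, 0, 0, 0, -0.105, 33.6, -37.9, 0, 0, 0, -0.105, 33.6, -37.9, 0, 0, 0, -0.105, 33.6, -37.9, 0, 0, 0, -0.105, 33.6, -37.9, 0, 0, 0, -0.105, 33.6, -37.9, 0, 0, 0, -0.105, 33.6, -37.9, 0, 0, 0, -0.105, 33.6, -37.9, 0, 0, 0, -0.105, 33.6, -37.9, 0, 0, 0, -0.105, 33.6, -37.9, 0, 0, 0, -0.105, 33.6, -37.9, 0, 0, 0, -0.105, 33.6, -37.9, 0, 0, 0, -0.105, 0, 0, 0, 0, 0, 0, 0, 0, 0, 0, 0, 0]' --grip 0.6 --newtons 30

```text
clock: 2.1
position: [0.6184, 0.077, 0.2261]
ee_rot: [-2.369, -2.062, 0.001]
force: [0.2, 0.7, -0.0]
width: 0.401
gripper_force: 0.0
```

carry_out --increments '[0, 0, -35, 0, 0, 0, 0, 0, -35, 0, 0, 0, 0, 0, -30, 0, 0, 0, 0, 0, -20, 0, 0, 0, 0, 0, -19, 0, 0, 0, 0, 0, 0, 0, 0, 0]'

```text
clock: 2.85
position: [0.6176, 0.0775, 0.0865]
ee_rot: [-2.367, -2.062, 0.003]
force: [0.0, -0.5, 0.2]
width: 0.397
gripper_force: 0.0
```

carry_out --increments '[0, 0, 0, 0, 0, 0, 0, 0, 0, 0, 0, 0, 0, 0, 0, 0, 0, 0, 0, 0, 0, 0, 0, 0]' --grip 1 --newtons 30

```text
clock: 3.35
position: [0.619, 0.0766, 0.0884]
ee_rot: [-2.37, -2.062, -0.001]
force: [-3.1, 0.8, 6.3]
width: 0.119
gripper_force: 30.0
```

carry_out --increments '[-10, 1.4, 0, 0, 0, 0, -15, 2.1, 0, 0, 0, 0, -15, 2.1, 0, 0, 0, 0, -15, 2.1, 0, 0, 0, 0, -15, 2.1, 0, 0, 0, 0, -15, 2.1, 0, 0, 0, 0, -15, 2.1, 0, 0, 0, 0, -15, 2.1, 0, 0, 0, 0, -15, 2.1, 0, 0, 0, 0, -12, 1.7, 0, 0, 0, 0, -7, 1, 0, 0, 0, 0, 0, 0, 0, 0, 0, 0, 0, 0, 0, 0, 0, 0]'

```text
clock: 4.97
position: [0.4732, 0.0991, 0.0884]
ee_rot: [2.366, 2.061, 0.01]
force: [14.7, 6.6, -11.4]
width: 0.118
gripper_force: 30.0
```

carry_out --increments '[-2, 0.3, 0, 0, 0, 0, 0, 0, 0, 0, 0, 0]'

```text
clock: 5.22
position: [0.4732, 0.0991, 0.0885]
ee_rot: [2.365, 2.058, 0.014]
force: [22.9, 6.1, -21.1]
width: 0.124
gripper_force: 30.0
```

carry_out --increments '[0, 0, 0, 0, 0, 0, 0, 0, 0, 0, 0, 0, 0, 0, 0, 0, 0, 0, 0, 0, 20, 0, 0, 0, 0, 0, 40, 0, 0, 0, 0, 0, 50, 0, 0, 0]' --grip 0.6

```text
clock: 5.98
position: [0.4661, 0.0971, 0.1979]
ee_rot: [-2.37, -2.061, 0.006]
force: [1.7, 0.8, -0.4]
width: 0.402
gripper_force: 0.0
```

carry_out --increments '[-3.1, -34.6, 0, 0, 0, -0.1525, -3.1, -34.6, 0, 0, 0, -0.1525, -3.1, -34.6, 0, 0, 0, -0.1525, -3.1, -34.6, 0, 0, 0, -0.1525, -3.1, -34.6, 0, 0, 0, -0.1525, -3.1, -34.6, 0, 0, 0, -0.1525, -3.1, -34.6, 0, 0, 0, -0.1525, -3.1, -34.6, 0, 0, 0, -0.1525, -3.1, -34.6, 0, 0, 0, -0.1525, -3.1, -34.6, 0, 0, 0, -0.1525, -3.1, -34.6, 0, 0, 0, -0.1525, 0, 0, 0, 0, 0, 0, 0, 0, 0, 0, 0, 0]' --grip 0.35

```text
clock: 7.6
position: [0.4331, -0.282, 0.1972]
ee_rot: [-3.117, 0.383, 0.002]
force: [0.8, 1.0, 0.3]
width: 0.649
gripper_force: 0.0
```

Run:
```python
from h import *
from scipy.spatial.transform import Rotation as R
s=readout.observe(); M=R.from_rotvec(s["ee_rot"]).as_matrix(); print(s["position"],np.degrees(np.arctan2(M[1,1],M[0,1])),M[:,2],s["joints"])
t=snap("top","top1"); d=snap("side","side1")
for n,im in(("top",t),("side",d)):
    h=cv2.cvtColor(im,cv2.COLOR_RGB2HSV); m=cv2.inRange(h,(0,140,100),(6,255,255))|cv2.inRange(h,(174,140,100),(179,255,255))
    for c in cv2.findContours(m,cv2.RETR_EXTERNAL,cv2.CHAIN_APPROX_NONE)[0]:
        if cv2.contourArea(c)>4: mm=cv2.moments(c); print(n,mm["m10"]/mm["m00"],mm["m01"]/mm["m00"],cv2.contourArea(c))
a=cv2.resize(t[140:260,180:400,::-1],(800,436),interpolation=cv2.INTER_CUBIC); cv2.imwrite("pics/c1.png",a)
b=cv2.resize(d[130:330,200:380,::-1],(540,600),interpolation=cv2.INTER_CUBIC); cv2.imwrite("pics/c2.png",b)
```

```text
[ 0.43314874 -0.2819512   0.19723015] -104.01013211532808 [-0.0012978   0.00129859 -0.99999831] [-0.2845478   0.42701726  1.05144204  1.92645374 -0.43075709  1.03785101
 -0.85982353]
top 427.14102564102564 229.4679487179487 26.0
side 330.4633333333333 347.084 250.0
side 156.26560424966797 76.64143426294821 251.0
```

View pics/c1.png

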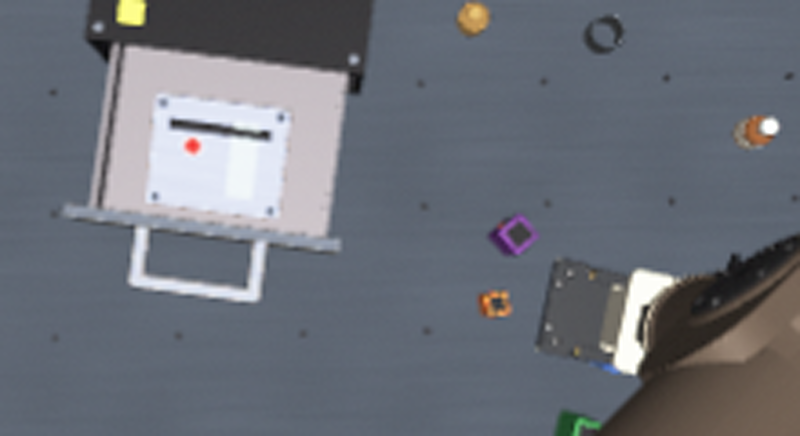

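View pics/c2.png

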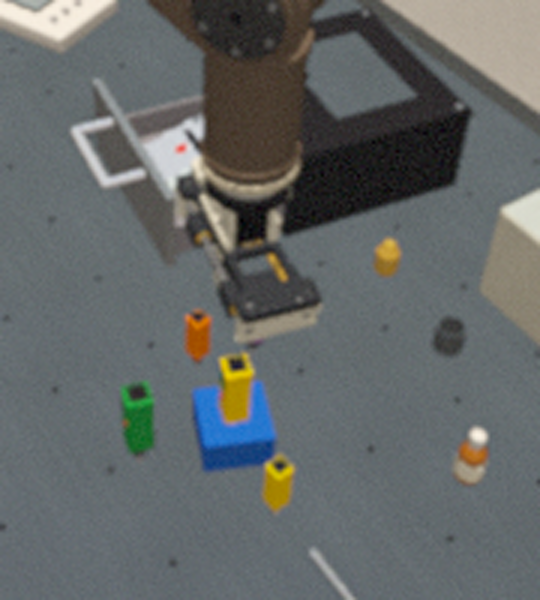

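The top crop shows the drawer fully open, with the red spot at crop (193,146) and a dark slot or bar just up-slope of it. In the side crop the spot is visible at (181,148), and the probe is upright under the gripper at (236,365).

Run:
```python
from h import *
P=[]
for n,f,(u,v) in(("top","top1",(180+193/3.636,140+146/3.633)),("side","side1",(200+181/3,130+148/3))):
    im=cv2.imread(f"pics/{f}.png").astype(float); u0,v0=int(u)-6,int(v)-6
    c=im[v0:v0+13,u0:u0+13]; w=np.clip(c[:,:,2]-np.maximum(c[:,:,1],c[:,:,0])-30,0,None); g=np.mgrid[0:13,0:13]
    vv,uu=[(g[i]*w).sum()/w.sum() for i in(0,1)]; P.append((n,u0+uu,v0+vv)); print(P[-1],(w>40).sum())
p,e=tri(*P); print("tri",p,e,"top@.055",onz(*P[0],.055),"side@.055",onz(*P[1],.055))
T=lambda x,y,z:onz("top",180+x/3.636-.4,140+y/3.633-.4,z)
print("bar ends",T(130,286,.107),T(258,299,.107),"front outer ends",T(62,210,.124),T(338,247,.124))
print("module front edge top",T(110,42,.13),T(352,75,.13))
print("bar feature",T(172,123,.066),T(270,136,.066),"plate",T(158,95,.07),T(290,110,.07),T(270,218,.04),T(147,204,.04))
h=np.array([.473,.099]); 
for y in(-8.0,-8.8): 
    ex=np.array([np.cos(np.radians(y)),np.sin(np.radians(y))]); ey=np.array([-ex[1],ex[0]]); print(y,"spot rel handle",(p[:2]-h)@ex,(p[:2]-h)@ey)
a=np.array([.8,.55]);cv2.imwrite("pics/c3.png",np.hstack([cv2.resize(cv2.imread("pics/top1.png")[160:203,205:268],(400,273),interpolation=cv2.INTER_CUBIC),cv2.resize(cv2.imread("pics/side1.png")[160:195,235:275],(400,273),interpolation=cv2.INTER_CUBIC)]))
```

```text
('top', np.float64(232.492600422833), np.float64(179.6786469344609)) 12
('side', np.float64(259.9012797074954), np.float64(179.05667276051187)) 7
tri [0.61167794 0.10427651 0.05432815] [np.float64(0.00044448476841413027), np.float64(0.00044448476841412826)] top@.055 [0.61121945 0.10443646 0.055     ] side@.055 [0.61163978 0.10339391 0.055     ]
bar ends [0.4763591  0.15948702 0.107     ] [0.46190846 0.04127372 0.107     ] front outer ends [0.54720231 0.21859451 0.124     ] [ 0.50783705 -0.03324046  0.124     ]
module front edge top [0.70053677 0.17166109 0.13      ] [ 0.66450971 -0.04961924  0.13      ]
bar feature [0.63239644 0.12267709 0.066     ] [0.61756921 0.02842927 0.066     ] plate [0.65934973 0.13534058 0.07      ] [0.64176624 0.00859746 0.07      ] [0.53986092 0.03088449 0.04      ] [0.55629053 0.15132032 0.04      ]
-8.0 spot rel handle 0.1365939845578507 0.02452539691198549
-8.8 spot rel handle 0.13623824190930858 0.026430156120263427
```

View pics/c3.png

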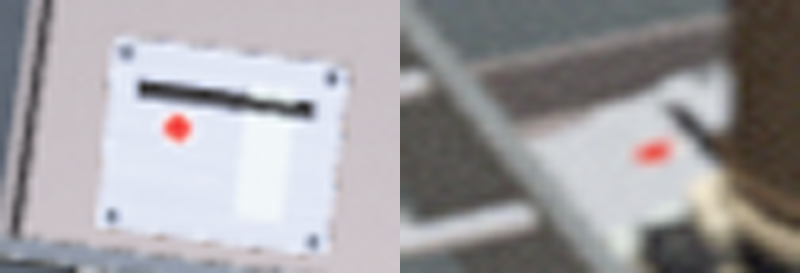

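carry_out --increments '[-0.8, -2, -30, 0, 0, 0, 0, 0, -35, 0, 0, 0, 0, 0, -30, 0, 0, 0, 0, 0, -23, 0, 0, 0, 0, 0, 0, 0, 0, 0]'

```text
clock: 8.32
position: [0.4323, -0.2832, 0.0787]
ee_rot: [-3.117, 0.382, 0.004]
force: [-0.3, -0.5, 0.2]
width: 0.649
gripper_force: 0.0
```

The drawer detail shows the spot and a flat printed dark stripe, so nothing obstructs it. The two views put the spot at about (0.6115, 0.104, 0.0545), and the expected height is 55 mm. Next I grip the probe.

carry_out --increments '[0, 0, 0, 0, 0, 0, 0, 0, 0, 0, 0, 0, 0, 0, 0, 0, 0, 0, 0, 0, 0, 0, 0, 0, 0, 0, 0, 0, 0, 0]' --grip 1 --newtons 35

```text
clock: 8.95
position: [0.4333, -0.2851, 0.0802]
ee_rot: [3.118, -0.385, 0.001]
force: [-0.5, 1.5, 6.1]
width: 0.307
gripper_force: 34.2
```

carry_out --increments '[0, 0, 15, 0, 0, 0, 0, 0, 20, 0, 0, 0, 0, 0, 30, 0, 0, 0, 0, 0, 40, 0, 0, 0, 0, 0, 40, 0, 0, 0, 0, 0, 35, 0, 0, 0, 0, 0, 0, 0, 0, 0]'

```text
clock: 9.82
position: [0.4336, -0.2859, 0.2624]
ee_rot: [3.117, -0.386, 0.006]
force: [-1.1, -0.4, -2.2]
width: 0.307
gripper_force: 34.2
```

carry_out --increments '[6, 20, 0, 0, 0, 0, 12, 34, 0, 0, 0, 0.012, 14, 34, 0, 0, 0, 0.012, 14, 34, 0, 0, 0, 0.012, 14, 34, 0, 0, 0, 0.012, 14, 34, 0, 0, 0, 0.012, 14, 34, 0, 0, 0, 0.012, 14, 34, 0, 0, 0, 0.012, 14, 34, 0, 0, 0, 0.012, 10, 34, 0, -0.0086, -0.0575, 0, 10, 34, 0, -0.0086, -0.0575, 0, 6, 24, 0, -0.0086, -0.0575, 0, 3, 10, 0, -0.0086, -0.0575, 0, 0, 0, 0, -0.0086, -0.0575, 0, 0, 0, 0, -0.0087, -0.0575, 0, 0, 0, 0, 0, 0, 0]'

```text
clock: 11.82
position: [0.576, 0.1096, 0.2584]
ee_rot: [3.061, -0.228, 0.534]
force: [0.8, 0.2, -2.8]
width: 0.308
gripper_force: 34.2
```

```bash
cat > chk.py <<'E'
from h import *
from scipy.spatial.transform import Rotation as R
def state():
    s=readout.observe(); M=R.from_rotvec(s["ee_rot"]).as_matrix(); a=np.radians(-8.5); t=np.radians(20)
    n=np.array([-np.sin(t)*np.cos(a),-np.sin(t)*np.sin(a),np.cos(t)]); z=-M[:,2]
    tip=s["position"]-z*.0732; d=tip-np.array([.6115,.1042,.0545]); g=s["position"]+n*.0188
    print("t",s["clock"],"pos",s["position"].round(4),"F",s["force"].round(1),"w",s["width"],"along n",d@n*1e3,"lateral",(d-n*(d@n)).round(4)*1e3,"rotfix",np.cross(z,n).round(4),"yaw",np.degrees(np.arctan2(M[1,1],M[0,1])), "tip",tip)
    return s,M,tip,n
E
python3 -c "
from chk import *
state()"
```

```text
t 11.825 pos [0.576  0.1096 0.2584] F [ 0.8  0.2 -2.8] w 0.3077281692278779 along n 130.67911460371624 lateral [33.2 -4.9 12.2] rotfix [-0.0004 -0.0034  0.    ] yaw -98.51753417378708 tip [0.60051    0.10589052 0.18951877]
```

carry_out --increments '[2.3, -0.4, -25, 0, 0, 0, 0, 0, -30, 0, 0, 0, 0, 0, -25, 0, 0, 0, 0, 0, -20, 0, 0, 0, 0, 0, -8, 0, 0, 0, 0, 0, 0, 0, 0, 0]'

```text
clock: 12.58
position: [0.5803, 0.1082, 0.1515]
ee_rot: [3.06, -0.231, 0.537]
force: [0.6, 0.0, -1.6]
width: 0.309
gripper_force: 34.2
```

```bash
python3 -c "
from chk import *
s,M,tip,n=state()
for k in('top','side'):
    im=snap(k,k+'2'); print(k,'tip',proj(k,tip),'spot',proj(k,[.6115,.1042,.0545]),'nose top',proj(k,tip+n*.018),'handle end',proj(k,tip+n*.038), 'handle top', proj(k,tip+n*.118))
a=cv2.imread('pics/top2.png')[150:210,200:280];b=cv2.imread('pics/side2.png')[140:200,220:300]
cv2.imwrite('pics/c4.png',cv2.resize(np.hstack([a,b]),(800,300),interpolation=cv2.INTER_CUBIC))
"
```

```text
t 12.575 pos [0.5803 0.1082 0.1515] F [ 0.6  0.  -1.6] w 0.30887058012058366 along n 28.711037268945123 lateral [ 3.2 -1.2  1.2] rotfix [ 0.0007 -0.0014  0.0003] yaw -98.622397305623 tip [0.60498574 0.10448809 0.0826932 ]
top tip [231.74551106 180.62347169] spot [232.57153635 179.61312516] nose top [231.02493127 181.89584871] handle end [230.19938938 183.35367305] handle top [226.60816831 189.69676002]
side tip [258.3785637  174.07287432] spot [259.76315494 179.05472431] nose top [256.9551651  171.09752907] handle end [255.34324593 167.7280371 ] handle top [248.55540316 153.53806559]
```

View pics/c4.png

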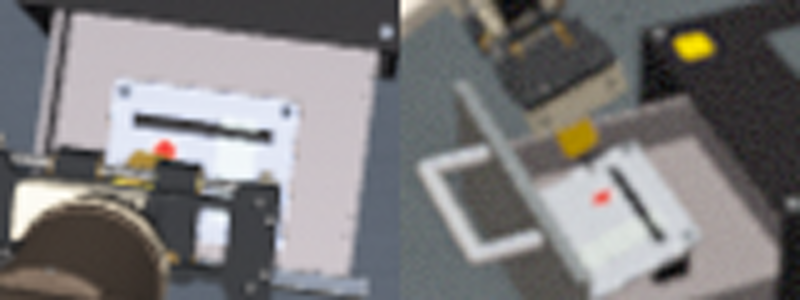

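The side crop shows the handle's lower end at picture pixel (255.6,170) and the nose at about (258,172.5). The prediction agrees to about 1 px, with the spot at (260,179). I'll approach along the plate normal.

carry_out --increments '[-3, 1, -1, 0, 0, 0, 2, -0.3, -5.6, 0, 0, 0, 2, -0.3, -5.6, 0, 0, 0, 2, -0.3, -5.6, 0, 0, 0, 1.4, -0.2, -3.8, 0, 0, 0, 0, 0, 0, 0, 0, 0, 0, 0, 0, 0, 0, 0]'

```text
clock: 13.55
position: [0.5847, 0.1085, 0.1302]
ee_rot: [3.06, -0.23, 0.539]
force: [0.7, 0.3, -1.2]
width: 0.307
gripper_force: 34.2
```

```bash
python3 -c "
from chk import *
for k in('side','top','side'):
    state(); im=snap(k,k+'3')
b=cv2.imread('pics/side3.png')[155:190,235:285]; a=cv2.imread('pics/top3.png')[160:195,210:260]
cv2.imwrite('pics/c5.png',cv2.resize(np.hstack([a,b]),(800,280),interpolation=cv2.INTER_CUBIC))
"
```

```text
t 13.55 pos [0.5847 0.1085 0.1302] F [ 0.7  0.3 -1.2] w 0.3072251922449553 along n 7.204294596051361 lateral [0.4 0.2 0.1] rotfix [ 0.0002 -0.0002  0.0001] yaw -98.59120232995265 tip [0.60947439 0.1047812  0.06140622]
t 13.6 pos [0.5848 0.1086 0.1303] F [-0.1 -0.2 -2.6] w 0.307679362747293 along n 7.267385092262158 lateral [0.5 0.3 0.2] rotfix [ 0.0001 -0.0001  0.    ] yaw -98.58622938722691 tip [0.60951409 0.10484314 0.06148432]
t 13.65 pos [0.5847 0.1086 0.1303] F [ 0.5 -0.3 -1.6] w 0.30563174998766107 along n 7.311009165500603 lateral [0.5 0.4 0.1] rotfix [ 0. -0.  0.] yaw -98.57881526357227 tip [0.60949726 0.10492854 0.06152009]
```

View pics/c5.png

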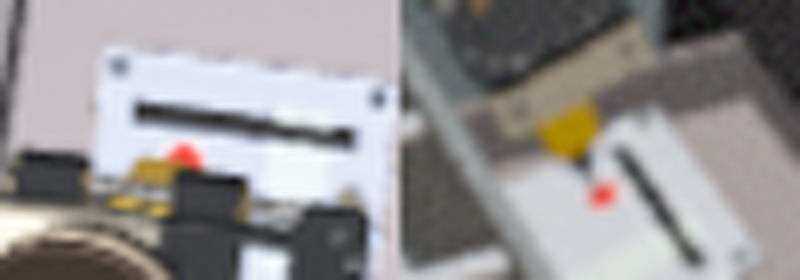

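The side crop puts the nose end at (584,168). Continuing along the axis lands at about (600,201), and the spot is at (600,195), so they agree within a pixel. I'll press gently.

carry_out --increments '[0.7, -0.1, -1.9, 0, 0, 0, 0.7, -0.1, -1.9, 0, 0, 0, 0.7, -0.1, -1.9, 0, 0, 0, 0.7, -0.1, -1.9, 0, 0, 0, 0, 0, 0, 0, 0, 0, 0, 0, 0, 0, 0, 0]'

```text
clock: 14.45
position: [0.5875, 0.1082, 0.1226]
ee_rot: [3.06, -0.23, 0.539]
force: [-0.6, -0.2, -0.7]
width: 0.307
gripper_force: 34.2
```

```bash
python3 -c "
from chk import *
F=[]
for k in range(4):
    s=readout.observe(); F.append(s['force']); vision.get_image('side')
_,_,_,n=state(); print(np.mean(F,0), np.mean(F,0)@n)
"
```

```text
t 14.65 pos [0.5875 0.1082 0.1226] F [-0.5 -0.1 -0.2] w 0.3056827577389769 along n -0.874752960484927 lateral [0.4 0.4 0.1] rotfix [ 0.0001 -0.0002  0.    ] yaw -98.57875286696267 tip [0.61221251 0.10452314 0.05380821]
[-1.0301979  -0.1414746  -0.86063101] -0.4674024952145465
```

carry_out --increments '[0.6, -0.1, -1.6, 0, 0, 0, 0.6, -0.1, -1.6, 0, 0, 0, 0.5, -0.1, -1.5, 0, 0, 0, 0, 0, 0, 0, 0, 0, 0, 0, 0, 0, 0, 0, 0, 0, 0, 0, 0, 0]'

```text
clock: 15.4
position: [0.5892, 0.1079, 0.1179]
ee_rot: [3.06, -0.23, 0.539]
force: [-2.0, 0.6, 2.0]
width: 0.308
gripper_force: 34.2
```

```bash
python3 -c "
from chk import *
F=[]
for k in range(6):
    s=readout.observe(); F.append(s['force']); im=snap(['side','top'][k%2],['side','top'][k%2]+'4')
_,_,_,n=state(); print(np.mean(F,0), np.mean(F,0)@n)
b=cv2.imread('pics/side4.png')[155:190,235:285]; a=cv2.imread('pics/top4.png')[150:200,200:272]
cv2.imwrite('pics/c6.png',np.hstack([cv2.resize(a,(400,280),interpolation=cv2.INTER_CUBIC),cv2.resize(b,(400,280),interpolation=cv2.INTER_CUBIC)]))
"
```

```text
t 15.7 pos [0.5892 0.1079 0.1179] F [-1.6  1.   2. ] w 0.30852860701591084 along n -5.9240337152868525 lateral [0.4 0.3 0.1] rotfix [ 0.0001 -0.0002  0.    ] yaw -98.57682695453285 tip [0.61391878 0.10423436 0.04906462]
[-1.18669254  0.51044321  1.30750595] 1.6558731201812416
```

View pics/c6.png

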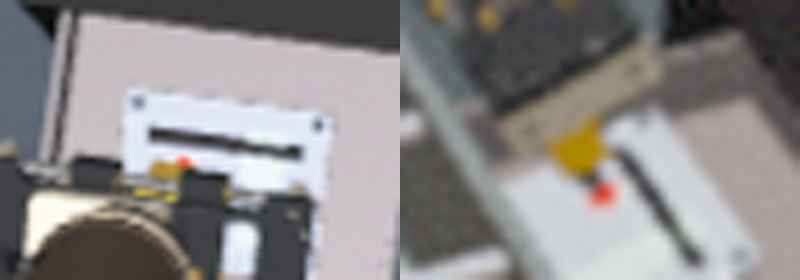

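The side crop shows the nose end at about (592,178), so the tip lands at about (600,194), which is the spot's centre. The force change of about 3.5 N means the tip is about half pushed in. I'm handing it in.

```bash
python3 -c "
from cell import arm
print(arm.sign_off())"
```

```text
the job is handed in; nothing more can be done
None
```

I handed the job in with the drawer open to its stop and the probe held square on the red spot, pressed with about 3.5 N, which puts the tip about half in; the judge's result was not shown.

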